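# Snap the food box lid shut

### The job

On the shelf over the sink stands a white food box whose blue lid is on, but its four rim sections still stand up. Press each section of the rim down with your fingertips until all four have snapped fully shut and lie flush, leaving the box standing where it is (no picking up or pushing it about) and not disturbing the jug, salt cellar, bowl and peg beside it. Finish with the hand clear.

Things in the scene. Friction and masses are not known exactly. Their poses are not given: they have to be found in the camera images.
- shelf: Fixed chipboard shelf on steel brackets over the sink, 280 (x) x 1060 (y) x 18 mm. Origin: centre of its top face. x is its depth, away from the robot; y its length.
- box: Loose white food box, full, about 0.7 kg, 108 (x) x 148 (y) x 54 mm high. Origin: centre of its underside; y along the long side, x roughly away from the robot. Blue lid, 120 x 160 mm: a fixed middle panel 60 x 100 mm (top at z = 63.5 mm) and four rim sections hinged along its edges. Up, a section slopes up outwards by 0.22 to 0.35 rad, outer edge up to 10 mm high; shut, its top lies level at z = 62 mm.
- lid_far (a joint): Rim section on the box's +x side, 160 mm long, 30 mm deep. 0 = standing fully up (starts 0 to 0.13 rad), 0.35 rad = snapped fully shut, its stop. A stiff snap fit: about 6 N straight down at its white stripe moves it all the way, it bottoms firmly when shut, and it stays wherever it is left.
- press_far (a point): Where to press the +x section: on its top face, on the white stripe 22 mm out from the hinge line and 8 mm in from the outer edge, mid-length. Moves with the section; shut, it lies at x = +52, y = 0, z = 62 mm in the box's frame, and up to 7.4 mm higher while the section stands up.
- lid_near (a joint): Rim section on the box's -x side, 160 mm long, 30 mm deep. 0 = standing fully up (starts 0 to 0.13 rad), 0.35 rad = snapped fully shut, its stop. A stiff snap fit: about 6 N straight down at its white stripe moves it all the way, it bottoms firmly when shut, and it stays wherever it is left.
- press_near (a point): Where to press the -x section: on its top face, on the white stripe 22 mm out from the hinge line and 8 mm in from the outer edge, mid-length. Moves with the section; shut, it lies at x = -52, y = 0, z = 62 mm in the box's frame, and up to 7.4 mm higher while the section stands up.
- lid_left (a joint): Rim section on the box's +y side, 57 mm long, 30 mm deep. 0 = standing fully up (starts 0 to 0.13 rad), 0.35 rad = snapped fully shut, its stop. A stiff snap fit: about 6 N straight down at its white stripe moves it all the way, it bottoms firmly when shut, and it stays wherever it is left.
- press_left (a point): Where to press the +y section: on its top face, on the white stripe 22 mm out from the hinge line and 8 mm in from the outer edge, mid-length. Moves with the section; shut, it lies at x = 0, y = +72, z = 62 mm in the box's frame, and up to 7.4 mm higher while the section stands up.
- lid_right (a joint): Rim section on the box's -y side, 57 mm long, 30 mm deep. 0 = standing fully up (starts 0 to 0.13 rad), 0.35 rad = snapped fully shut, its stop. A stiff snap fit: about 6 N straight down at its white stripe moves it all the way, it bottoms firmly when shut, and it stays wherever it is left.
- press_right (a point): Where to press the -y section: on its top face, on the white stripe 22 mm out from the hinge line and 8 mm in from the outer edge, mid-length. Moves with the section; shut, it lies at x = 0, y = -72, z = 62 mm in the box's frame, and up to 7.4 mm higher while the section stands up.
- jug: Loose clear plastic jug with green lid, flip spout and handle, 160 mm high, about 105 mm across, handle reaching 86 mm from the axis. Origin: centre of its underside. Leave alone.
- salt: Loose glass salt cellar with steel cap, 48 mm across, 73 mm high. Origin: centre of its underside. Leave alone.
- bowl: Loose small blue ceramic bowl, 104 mm across, 42 mm high. Origin: centre of its underside. Leave alone.
- peg: Loose red plastic clothes peg lying flat, 72 x 17 x 12 mm. Origin: centre of its underside. Leave alone.
Things that resemble listed ones, but are neither listed nor needed, are in the scene too. What is shaped like the box but pink is not meant.

How it is judged:
By the outcome, as a careful person would: the job done as asked, in the order asked, and still so for the second after the job is handed in, with the robot touching nothing.
It also fails if it takes over 42 s, if anything falls off the work surface, if the arm or the gripper's body presses on something with over 40 N, if the wrist force passes 120 N, or if a joint passes its speed limit or range.

### The arm

A 6-joint arm with a two-finger parallel gripper is mounted at the origin on the work surface. World frame = base frame: x ahead of the robot, y to its left, z up, the work surface at z = 0. Lengths are in mm, angles in degrees, forces in N, time in s.
With the tool pointing down it reaches from about 300 to 850 mm from the base axis. Payload 4.2 kg.
Tool frame: the origin (TCP) lies midway between the tips of the shut fingers; the grasp point (between the pads) lies 19 mm behind it (env.hold_point_z is the z of the grasp point in the tool frame, in mm); z points along the fingers, y is the direction in which the jaws open and shut (so a half turn about z gives the same grasp; the last joint's range is limited). The gripper opens to 91 mm and grips with 3 to 60 N. Pads are 32 mm wide; open, the fingers measure 118 mm over their backs; the gripper's body (76 mm by 178 mm) begins 60 mm behind the grasp point.
Start: joints at [-76.891, 18.312, 89.639, -0, 72.044, -1.146], TCP at [141.591, -557.311, 213.976] pointing down, gripper open.
Joint ranges: [-177.97, 177.97], [-48.28, 115.42], [12.27, 149.76], [-77.06, 257.06], [2.81, 150.46], [-146.56, 146.56]. Speed limits (degrees/s): [147.25, 147.25, 180, 180, 180, 180].

### API

Orientations are given as [roll, pitch, yaw] about the fixed x, y, z axes, in that order (R = Rz(yaw) Ry(pitch) Rx(roll)).
In Python, from workcell import env, grab_frame, camera_params, spotter gives the robot as it stands. The module is installed in compiled form; this text tells all that it offers.
- The arm moves only by the shell command python3 -m jog 'ROWS' [FORCE]. ROWS is text: rows parted by semicolons, each of 7 numbers parted by spaces: the turn, a rotation vector about the world's x, y, z in units of 5 degrees (1.0 is 5 degrees), then the shift along the world's x, y, z in units of 25 mm (1.0 is 25 mm), then the opening, from 0 (shut) to 1 (fully open). A call has 1 to 5 rows; each row is the pose to reach, as a shift and turn from the pose commanded when the call began; what a row does not reach only later rows make up. A row lasts 1/8 s, in which the tool goes at most 62.5 mm and 10.7 degrees, less where a joint would pass 70% of its speed; a pose out of reach is approached as far as the arm can. A call with a gripper value outside its range is refused whole. The fingers move at their own pace and stop on an object; FORCE is the grip in N (left out, the last holds). Time passes only in rows, so rows that repeat a pose let the fingers close. It gives the time, the measured TCP pose, the force and the opening at its end, in the units of the state.
- env.state(): the state, without advancing time (a new reading comes with each control period).
- grab_frame(name): name is "side" or "top" or "wrist"; returns the picture (400x640x3 uint8, red, green, blue); there is no depth.
- camera_params(name): a dict with "K" (3x3 intrinsics, pixels), "dist" ([k1, k2, p1, p2, k3] as OpenCV has them; the pictures are not rectified), "rvec" (rotation vector, rad) and "tvec" (3), from world to camera coordinates, as OpenCV has them. Camera axes: x right, y down, z forward; pixel columns grow to the right and rows downward; lengths in mm; the calibration is good to about 2 mm. A picture is of the moment at which its call begins: read the wrist's pose just before it. camera_params takes no time and is no camera call; for the wrist camera it gives the pose at the moment of the call.
- env.job_done(): hands the job in, once; it reports no verdict.
Trained networks look in the newest picture that a camera, given by its name, has taken for a name from the list of things; names that differ only in an ending like _2 or _b are one class to them, and where a whole thing is asked for, a point or a joint stands for the part that bears it (a point fixed in the world has none). Each returns a list of dicts, best first, with "conf" (0 to 1); they miss things now and then, are a little off and sometimes report something else, mostly with a low value. They report only what shows in the picture. A call takes as long as a camera call. They do not tell look-alikes from the thing itself.
- spotter.look_for(query, camera): "box" ([left, top, width, height] in pixels, round what is visible of it).
- spotter.trace(query, camera): "region" (400x640 bool, what is visible of it) and "box" ([left, top, width, height] in pixels, round what is visible of it).
The state is a dict: "time_s": time; "qpos": joint angles; "qvel": joint speeds; "effort": joint torques, N m; "ee_pos": TCP position; "ee_rot": TCP orientation; "force": force on the tool from outside, world axes, zero at the start; "torque": the same for the moment, N m; "gripper_width": finger opening in mm.
Only numpy, scipy, OpenCV 4.12 (cv2) and the standard library are available. Lean on these libraries where they do the work, as an engineer would, in place of code of your own. Each camera call takes 0.05 s, during which the arm holds its last target. There are 200 camera calls.

## Working session

There is one attempt and no reset: what is moved stays moved. The work goes in short steps, Python scripts to look and compute and a shell command to move; the robot and the scene stay as the last step left them, time stands still between calls to the robot, and variables do not carry over. Pictures are saved under pics/ and viewed, about 8 in all and at most 12, crops included, and the job is handed in when it is done.

```bash
mkdir -p pics
cat > h.py <<'E'
import numpy as np, cv2
from workcell import env, grab_frame, camera_params, spotter
def save(n,im): cv2.imwrite('pics/'+n,im[:,:,::-1])
def ray(cam,uv,p=None):
    p=p or camera_params(cam); K=np.array(p['K'],float);d=np.array(p['dist'],float)
    R=cv2.Rodrigues(np.array(p['rvec'],float))[0];t=np.array(p['tvec'],float).ravel()
    n=cv2.undistortPoints(np.array([[uv]],float),K,d)[0,0]
    return -R.T@t, R.T@np.array([n[0],n[1],1])
def onz(cam,uv,z,p=None):
    o,d=ray(cam,uv,p); return o+d*(z-o[2])/d[2]
def proj(cam,P,p=None):
    p=p or camera_params(cam)
    return cv2.projectPoints(np.array(P,float).reshape(-1,3),np.array(p['rvec'],float),np.array(p['tvec'],float),np.array(p['K'],float),np.array(p['dist'],float))[0][:,0]
E
python3 - <<'E'
from h import *
a=grab_frame('side');b=grab_frame('top')
save('s1.png',a);save('t1.png',b)
for c in('side','top'):
    o,d=ray(c,(320,200));print(c,o.round(),d.round(2))
    for q in('box','shelf','jug','lid_near'):
        for r in spotter.look_for(q,c)[:3]:print(c,q,r)
print(env.state())
E
```

```text
side [  2. 908. 703.] [ 0.39 -0.78 -0.49]
side box {'box': [314.4, 257.7, 78.2, 60.4], 'conf': 0.75}
side box {'box': [251.1, 179.7, 69.5, 50.1], 'conf': 0.7}
side shelf {'box': [108.3, 140.8, 278.9, 213.7], 'conf': 0.77}
side jug {'box': [331.4, 112.7, 44.3, 47.5], 'conf': 0.6}
side jug {'box': [259.8, 199.1, 20.3, 12.7], 'conf': 0.37}
side lid_near {'box': [320.9, 282.8, 71.1, 20.9], 'conf': 0.94}
side lid_near {'box': [277.8, 187.3, 40.3, 26.4], 'conf': 0.84}
top [ 313.   17. 1118.] [ 0.17 -0.02 -0.99]
top box {'box': [215.1, 238.6, 73.2, 72.1], 'conf': 0.75}
top box {'box': [266.5, 149.9, 65.5, 54.2], 'conf': 0.66}
top jug {'box': [454.0, 139.0, 58.9, 69.0], 'conf': 0.66}
top lid_near {'box': [214.7, 259.7, 42.9, 50.8], 'conf': 0.74}
top lid_near {'box': [267.1, 184.2, 59.2, 18.3], 'conf': 0.71}
{'time_s': 0.5, 'qpos': array([-7.68901330e+01,  1.83133633e+01,  8.96441859e+01,  1.75648281e-03,
        7.20433072e+01, -1.14643744e+00]), 'qvel': array([-0.0114009 , -0.02000408, -0.08145771,  0.01014834, -0.03742447,
        0.02898696]), 'effort': array([ 2.98629311e-04, -4.11990094e+01, -2.32039243e+01,  7.27331685e-02,
        3.85031803e-02, -2.78580683e-05]), 'ee_pos': array([ 141.59972932, -557.26987831,  213.9260407 ]), 'ee_rot': array([-1.79999177e+02, -1.68771652e-03,  1.42557629e+01]), 'force': array([-0.75316092,  0.10441179,  0.20677144]), 'torque': array([ 0.0140038 , -0.03629083,  0.06756338]), 'gripper_width': 90.84563110271226}
```

View pics/s1.png

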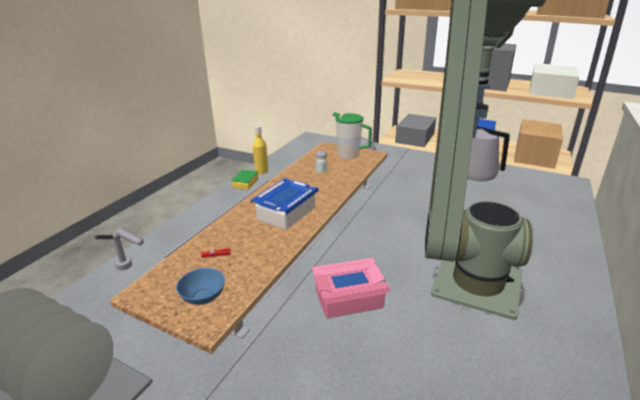

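View pics/t1.png

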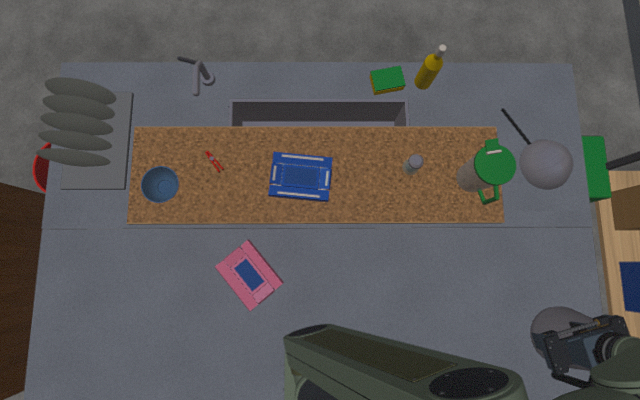

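The white box with the blue lid is at about (300,177) in the top view and (287,200) in the side view. The look-alike is the pink box at (249,275) top and (350,287) side. The blue bowl at (160,184) top is a different thing. I choose the one on the shelf.

Run:
```python
from h import *
a=cv2.imread('pics/s1.png');b=cv2.imread('pics/t1.png')
c1=cv2.resize(b[145:210,260:340],None,fx=7,fy=7,interpolation=cv2.INTER_CUBIC)
c2=cv2.resize(a[170:235,245:325],None,fx=7,fy=7,interpolation=cv2.INTER_CUBIC)
cv2.imwrite('pics/c1.png',cv2.resize(np.vstack([c1,c2]),(368,598)))
# white stripes in top & side
ot,dt=ray('top',(300.5,177));os_,ds=ray('side',(287,195))
M=np.c_[dt,-ds];s=np.linalg.lstsq(M,os_-ot,rcond=None)[0]
print('lid tri',ot+s[0]*dt,os_+s[1]*ds)
for nm,tp,sp in(('shelf nearleft',(129,223),(210,354)),('shelf farleft',(134,127),(120,302))):
    ot,dt=ray('top',tp);os_,ds=ray('side',sp)
    s=np.linalg.lstsq(np.c_[dt,-ds],os_-ot,rcond=None)[0];print(nm,ot+s[0]*dt,os_+s[1]*ds)
```

```text
lid tri [539.45454771  52.69467472 163.45460573] [537.35549135  51.72143639 162.91946716]
shelf nearleft [425.95282512 540.39957643  83.99407501] [425.63296686 540.23283513  83.87461834]
shelf farleft [702.63248686 537.1873088  105.55014604] [687.55721077 527.39128522  94.70936707]
```

View pics/c1.png

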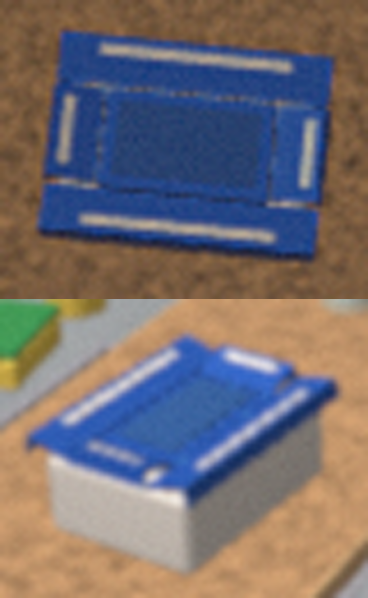

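The crop confirms the choice: white body, blue lid, four raised sections with white stripes, on the shelf. The lid is at about (538, 52, 160), yaw about -5°. I'm moving above it with the gripper shut.

```bash
python3 -m jog '0 0 0.9 0.5 1.2 1 0; 0 0 1.9 1.5 3 2 0; 0 0 2.8 2.7 4.8 3 0; 0 0 3.8 4 6.5 4 0; 0 0 4.7 5.3 8.2 5 0' 20 && python3 -m jog '0 0 0.9 1 1.6 0 0; 0 0 1.9 2.1 3.2 0 0; 0 0 2.8 3.2 4.8 0 0; 0 0 3.8 4.3 6.5 0 0; 0 0 4.7 5.3 8.1 0 0' && python3 -m jog '0 0 0.9 1 1.6 0 0; 0 0 1.9 2 3.2 0 0; 0 0 2.8 3 4.8 0 0; 0 0 3.8 3.5 6.5 0 0; 0 0 4.7 4 8 0 0' && python3 -m jog '0 0 0 0 0 0 0; 0 0 0 0 0 0 0'
python3 - <<'E'
from h import *
s=env.state();print(s['time_s'],s['ee_pos'],s['ee_rot'],s['gripper_width'],s['qpos'].round(1))
im=grab_frame('wrist');save('w1.png',im)
p=camera_params('wrist');print(ray('wrist',(320,200),p))
for q in('lid_far','lid_near','lid_left','lid_right'):
    for r in spotter.look_for(q,'wrist')[:4]:print(q,r)
E
```

```text
time_s: 1.12
ee_pos: [274.8, -350.8, 340.0]
ee_rot: [179.9, -0.0, 37.9]
force: [1.0, -0.4, -0.1]
gripper_width: 44.2
time_s: 1.75
ee_pos: [407.3, -148.3, 339.2]
ee_rot: [179.9, -0.0, 61.4]
force: [0.5, -0.0, 0.8]
gripper_width: 0.5
time_s: 2.38
ee_pos: [506.9, 51.8, 339.0]
ee_rot: [180.0, -0.0, 84.9]
force: [0.0, -0.6, 0.1]
gripper_width: 0.5
time_s: 2.62
ee_pos: [506.3, 49.8, 338.9]
ee_rot: [-180.0, 0.0, 84.7]
force: [-0.3, -0.6, 0.9]
gripper_width: 0.4
2.625 [506.34724228  49.7618641  338.94877569] [-1.79989727e+02  3.88565030e-02  8.47327655e+01] 0.37590258564399126 [ 4.3  9.1 84.3 -0.  86.6  9.6]
(array([513.27120821, 127.67609068, 510.1118403 ]), array([-0.02143105, -0.27973094, -0.95985226]))
lid_far {'box': [109.7, 24.5, 93.9, 115.7], 'conf': 0.76}
lid_far {'box': [380.3, 91.4, 41.9, 161.0], 'conf': 0.64}
lid_near {'box': [294.8, 90.0, 28.1, 147.3], 'conf': 0.72}
lid_near {'box': [47.2, 0.6, 88.0, 82.8], 'conf': 0.71}
lid_left {'box': [324.6, 87.0, 65.6, 35.2], 'conf': 0.81}
lid_left {'box': [134.5, 0.5, 49.7, 42.4], 'conf': 0.56}
lid_right {'box': [332.6, 222.1, 45.1, 23.6], 'conf': 0.86}
lid_right {'box': [71.6, 71.9, 47.7, 47.9], 'conf': 0.64}
```

View pics/w1.png

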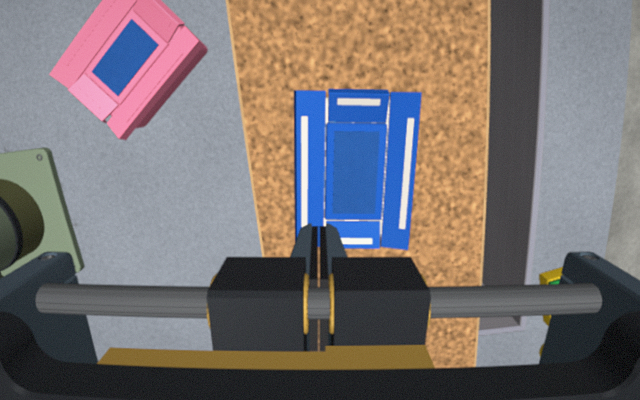

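The wrist view shows the lid with its near stripe at x≈304, far at (406,173), left at (358,101), and right mostly behind the fingers at (355,240). The pink box is at upper left. I'm fitting the box pose from stripe centroids in all three views.

```bash
cat > fit.py <<'E'
from h import *
from scipy.optimize import least_squares
def pts(v):
    x,y,z,w,*a=v; c,s=np.cos(w),np.sin(w); r=[]
    for (hx,hy),ax,ay,q in(((1,0),30,0,a[0]),((-1,0),30,0,a[1]),((0,1),0,50,a[2]),((0,-1),0,50,a[3])):
        L=(30 if hx else 50)+22*np.cos(.35-q); P=np.array([hx*L,hy*L]); 
        r.append([x+c*P[0]-s*P[1],y+s*P[0]+c*P[1],z+62+22*np.sin(.35-q)])
    return np.array(r)
def stripes(im,box,th=70):
    l,t,r,b=box; h=cv2.cvtColor(im,cv2.COLOR_RGB2HSV)
    m=((h[...,1]<th)&(h[...,2]>110)).astype(np.uint8); k=np.zeros_like(m);k[t:b,l:r]=m[t:b,l:r]
    n,_,st,ce=cv2.connectedComponentsWithStats(k,connectivity=8)
    return [(ce[i].round(1),st[i]) for i in range(1,n) if st[i][4]>6]
E
python3 - <<'E'
from fit import *
rd=lambda f:cv2.imread('pics/'+f)[:,:,::-1].copy()
for f,b in(('t1.png',(265,150,335,205)),('s1.png',(248,178,320,212)),('w1.png',(294,88,424,250))):
    print(f)
    for c,s in stripes(rd(f),b,90):print(c,s)
E
```

```text
t1.png
[302.1 157. ] [282 154  42   7 111]
[274.  172.3] [272 165   5  16  45]
[326.5 177.8] [325 171   4  15  43]
[275.8 184.2] [271 183  10   3  13]
[321.1 188.9] [318 188   8   2   9]
[298.1 193.9] [277 191  43   7 116]
s1.png
[258.  184.6] [248 178  26  19 181]
[266.7 198.1] [250 178  35  34 287]
[305.  198.5] [286 178  33  34 273]
[298.9 198.2] [288 190  24  17  63]
[269.3 202.9] [265 201  10   5  19]
w1.png
[326.8 107.4] [325  88   9  37 123]
[342.  88.] [339  88   7   1   7]
[401.  100.7] [353  89  70  52 126]
[310.  90.] [294  90  32   2  33]
[369.3 183.1] [323  96  67 145 427]
[358.6 101.4] [337  98  44   8 322]
[304.  170.8] [301 116   7 112 774]
[406.2 172.8] [399 118  15 111 789]
[325.  153.5] [325 128   1  52  52]
[417.  146.5] [417 142   1  10  10]
[416.  158.5] [416 154   1  10  10]
[412.5 199. ] [410 165   6  69  69]
[294. 194.] [294 189   1  11  11]
[294.  214.5] [294 210   1  10  10]
[408.6 242. ] [408 235   2  15  15]
[356.2 240.7] [340 238  33   7 205]
[388.7 247.9] [375 246  29   4  32]
[352.6 248. ] [344 248  19   2  20]
```

Run:
```python
from fit import *
W=camera_params('wrist')
obs=[('top',0,302.1,157),('top',1,298.1,193.9),('top',2,274,172.3),('top',3,326.5,177.8),('side',1,298.9,198.2),
('wrist',0,406.2,172.8),('wrist',1,304,170.8),('wrist',2,358.6,101.4)]
P={c:camera_params(c) for c in('top','side','wrist')}
wt={'top':1,'side':1,'wrist':.7}
def f(v):
    p=pts(v);r=[]
    for c,i,u,w in obs:r+=list((proj(c,p[i],P[c])[0]-[u,w])*wt[c])
    return np.r_[r,(np.array(v[4:])-.065)/.05*1]
s=least_squares(f,[538,52,95,-.09,.06,.06,.06,.06],x_scale=[1,1,1,.01]+[.05]*4)
print(s.x.round(3),s.fun.round(1));print(pts(s.x).round(1))
J=s.jac;print(np.sqrt(np.diag(np.linalg.inv(J.T@J))).round(2))
v=s.x.copy();v[4:]=.35;print(pts(v).round(1))
```

```text
[ 5.43716e+02  5.23760e+01  9.69800e+01 -1.10000e-01  6.60000e-02
  6.20000e-02  4.30000e-02  6.00000e-02] [ 0.7 -0.1  0.3  0.1  0.2  0.2  0.6  0.3  0.8  0.3  0.1  0.3  0.2  0.5
  0.1 -1.7  0.  -0.1 -0.4 -0.1]
[[594.5  46.8 165.1]
 [492.9  58.  165.2]
 [551.5 122.9 165.6]
 [535.9 -18.3 165.3]]
[0.83 0.76 2.73 0.01 0.05 0.05 0.05 0.05]
[[595.4  46.7 159. ]
 [492.   58.1 159. ]
 [551.6 123.9 159. ]
 [535.8 -19.2 159. ]]
```

```bash
python3 -m jog '0 0 -0.1 -0.5 0.32 -2 0; 0 0 -0.2 -0.5 0.32 -4 0; 0 0 -0.2 -0.5 0.32 -5.8 0; 0 0 -0.2 -0.5 0.32 -6.6 0; 0 0 -0.2 -0.5 0.32 -6.6 0' && python3 -m jog '0 0 0 0 0 -0.15 0; 0 0 0 0 0 -0.25 0; 0 0 0 0 0 -0.25 0'
```

```text
time_s: 3.5
ee_pos: [493.0, 57.6, 172.8]
ee_rot: [-179.8, 0.0, 83.7]
force: [-1.1, -0.1, 0.4]
gripper_width: 0.6
time_s: 3.88
ee_pos: [494.5, 58.2, 168.3]
ee_rot: [179.9, -0.0, 83.8]
force: [1.1, 0.9, 0.5]
gripper_width: 0.4
```

```bash
for i in 1; do python3 -m jog '0 0 0 0 0 -0.06 0; 0 0 0 0 0 -0.12 0; 0 0 0 0 0 -0.12 0'; python3 -m jog '0 0 0 0 0 -0.06 0; 0 0 0 0 0 -0.12 0; 0 0 0 0 0 -0.12 0'; done
```

```text
time_s: 4.25
ee_pos: [493.9, 58.2, 165.3]
ee_rot: [180.0, -0.0, 83.8]
force: [-2.8, -0.1, 5.0]
gripper_width: 0.8
time_s: 4.62
ee_pos: [493.4, 58.3, 162.2]
ee_rot: [-179.9, -0.0, 83.8]
force: [-3.4, -0.3, 5.5]
gripper_width: 0.5
```

```bash
python3 -m jog '0 0 0 0 0 -0.06 0; 0 0 0 0 0 -0.08 0; 0 0 0 0 0 -0.08 0'; python3 -m jog '0 0 0 0 0 -0.06 0; 0 0 0 0 0 -0.06 0';  python3 -m jog '0 0 0 0 0 -0.04 0; 0 0 0 0 0 -0.04 0'
```

```text
time_s: 5.0
ee_pos: [493.4, 58.3, 162.1]
ee_rot: [180.0, -0.0, 83.8]
force: [-6.9, 0.2, 16.6]
gripper_width: 0.2
time_s: 5.25
ee_pos: [493.5, 58.3, 161.9]
ee_rot: [180.0, -0.0, 83.8]
force: [-9.2, -1.0, 26.4]
gripper_width: 0.3
time_s: 5.5
ee_pos: [493.5, 58.3, 161.9]
ee_rot: [179.9, -0.0, 83.8]
force: [-11.9, -0.7, 31.3]
gripper_width: 0.6
```

```bash
python3 -m jog '0 0 0 0 0 1 0; 0 0 0 -0.1 -0.8 2.5 0; 0 0 0 -0.2 -1.6 3 0; 0 0 0 -0.2 -1.6 3 0; 0 0 0 -0.2 -1.6 3 0'
python3 - <<'E'
from fit import *
im=grab_frame('wrist');save('w2.png',im);s=grab_frame('side');save('s2.png',s)
r=spotter.look_for('lid_near','wrist');print(r[:3])
c=cv2.resize(im[30:300,230:500],(540,540),interpolation=cv2.INTER_CUBIC)
d=cv2.resize(s[170:235,245:325],(560,455),interpolation=cv2.INTER_CUBIC)
cc=np.zeros((540,800,3),np.uint8);cc[:,:480]=c[:,:480];cc[:260,480:]=cv2.resize(d,(320,260));save('c2.png',cc)
E
```

```text
time_s: 6.12
ee_pos: [488.8, 18.6, 231.3]
ee_rot: [-179.9, -0.0, 83.7]
force: [-0.7, 0.0, -1.0]
gripper_width: 0.2
[{'box': [302.3, 33.6, 45.0, 210.3], 'conf': 0.98}, {'box': [0.0, 1.8, 45.1, 54.8], 'conf': 0.72}]
```

View pics/c2.png

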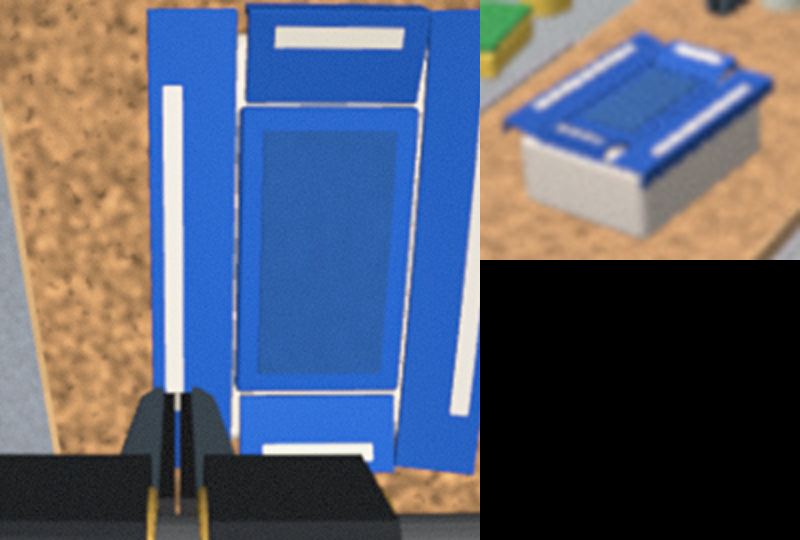

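```bash
python3 -m jog '0 0 0 1 1.8 0 0; 0 0 0 2.5 3.6 0 0; 0 0 0 2.5 4.2 -0.8 0; 0 0 0 2.5 4.2 -2.3 0; 0 0 0 2.5 4.2 -2.3 0'; python3 -m jog '0 0 0 0 0 -0.1 0; 0 0 0 0 0 -0.2 0; 0 0 0 0 0 -0.2 0'
```

```text
time_s: 6.9
ee_pos: [550.0, 123.7, 172.0]
ee_rot: [-179.7, 0.1, 83.8]
force: [0.9, -0.7, 1.3]
gripper_width: 0.7
time_s: 7.28
ee_pos: [551.8, 123.0, 170.4]
ee_rot: [179.9, -0.0, 83.7]
force: [-0.0, 0.9, -0.8]
gripper_width: 0.4
```

```bash
python3 -m jog '0 0 0 0 0 -0.08 0; 0 0 0 0 0 -0.16 0; 0 0 0 0 0 -0.16 0'; python3 -m jog '0 0 0 0 0 -0.06 0; 0 0 0 0 0 -0.12 0; 0 0 0 0 0 -0.12 0';python3 -m jog '0 0 0 0 0 -0.06 0; 0 0 0 0 0 -0.1 0; 0 0 0 0 0 -0.1 0'
```

```text
time_s: 7.65
ee_pos: [552.0, 123.7, 166.3]
ee_rot: [179.9, -0.1, 83.7]
force: [-0.3, 1.7, 4.4]
gripper_width: 0.2
time_s: 8.02
ee_pos: [551.9, 123.5, 162.7]
ee_rot: [180.0, -0.0, 83.8]
force: [1.1, 3.3, 3.2]
gripper_width: 0.3
time_s: 8.4
ee_pos: [552.0, 123.6, 162.1]
ee_rot: [179.9, -0.1, 83.7]
force: [-2.2, 3.7, 14.2]
gripper_width: 0.5
```

```bash
python3 -m jog '0 0 0 0 0 -0.06 0; 0 0 0 0 0 -0.1 0; 0 0 0 0 0 -0.1 0'; python3 -m jog '0 0 0 0 0 1 0; 0 0 0 0 0 2.5 0; 0 0 0 0.9 -1.8 2.8 0; 0 0 0 1.7 -3.1 2.8 0; 0 0 0 1.7 -3.1 2.8 0'
```

```text
time_s: 8.78
ee_pos: [552.0, 123.6, 162.0]
ee_rot: [179.8, -0.1, 83.8]
force: [-6.4, 3.4, 25.2]
gripper_width: 0.5
time_s: 9.4
ee_pos: [594.0, 42.6, 226.1]
ee_rot: [-179.8, 0.2, 83.6]
force: [-0.4, -0.8, -0.8]
gripper_width: -0.0
```

```bash
python3 -m jog '0 0 0 0 0 0 0; 0 0 0 0 0 0 0'
python3 - <<'E'
from fit import *
p=camera_params('wrist');im=grab_frame('wrist');save('w3.png',im)
s=grab_frame('side');save('s3.png',s)
v=[543.716,52.376,99,-.11,.066,.35,.35,.06];print(proj('wrist',pts(v),p).round(1));print(proj('side',pts(v)).round(1))
for c,st in stripes(im,(150,20,420,300),70):
    if st[4]>60:print(c,st)
for c,st in stripes(s,(282,178,320,212),90):print('s',c,st)
E
```

```text
time_s: 9.65
ee_pos: [593.3, 46.2, 227.2]
ee_rot: [-179.9, 0.0, 83.8]
force: [0.3, -0.2, -0.0]
gripper_width: 0.3
[[320.7 214.4]
 [176.8 211.3]
 [243.1 107.1]
 [252.6 303.6]]
[[270.7 189. ]
 [300.  199.9]
 [269.  206. ]
 [299.3 183.6]]
[203.8 171.4] [195 100  31 177 436]
[286.8 122.8] [285 101   5  43 158]
[241.5 108.7] [210 104  62  11 593]
[335.  169.5] [335 126   1  88  88]
[174.5 207.8] [ 161  135   28  149 1360]
[318.  193.6] [ 314  134   10  154 1019]
s [282.4 180.1] [282 178   3   6   9]
s [305.3 198. ] [286 178  33  34 248]
s [299.5 199.7] [288 191  24  18  78]
```

View pics/w3.png

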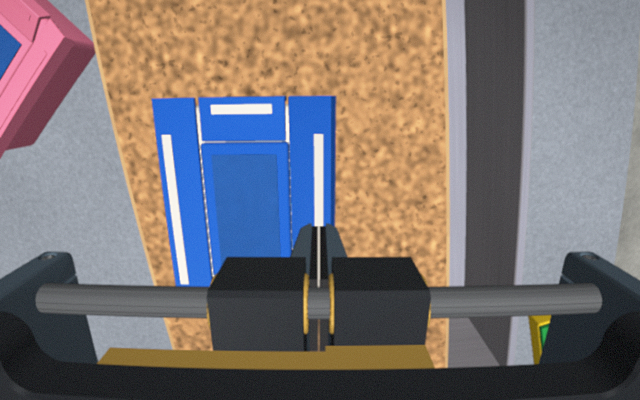

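The near and left sections look flat, and the stripes sit within about 1–2 mm of prediction, so the box hasn't moved. The far section is next.

```bash
python3 -m jog '0 0 0 0 0 -1 0; 0 0 0 0 0 -2 0; 0 0 0 0 0 -2.3 0; 0 0 0 0 0 -2.3 0' ; python3 -m jog '0 0 0 0 0 -0.08 0; 0 0 0 0 0 -0.16 0; 0 0 0 0 0 -0.16 0'; python3 -m jog '0 0 0 0 0 -0.08 0; 0 0 0 0 0 -0.14 0; 0 0 0 0 0 -0.14 0';python3 -m jog '0 0 0 0 0 -0.06 0; 0 0 0 0 0 -0.08 0; 0 0 0 0 0 -0.08 0'
```

```text
time_s: 10.25
ee_pos: [594.1, 46.0, 170.5]
ee_rot: [180.0, 0.0, 83.8]
force: [-0.4, 0.1, 0.2]
gripper_width: 0.7
time_s: 10.62
ee_pos: [595.4, 45.8, 167.5]
ee_rot: [179.8, -0.0, 83.8]
force: [1.4, 1.5, 4.3]
gripper_width: 0.6
time_s: 11.0
ee_pos: [595.0, 45.7, 163.2]
ee_rot: [179.9, -0.0, 83.8]
force: [2.7, -0.6, 4.7]
gripper_width: 0.6
time_s: 11.38
ee_pos: [595.1, 45.7, 162.2]
ee_rot: [179.8, -0.0, 83.8]
force: [2.0, -0.0, 9.9]
gripper_width: 0.4
```

```bash
python3 -m jog '0 0 0 0 0 -0.08 0; 0 0 0 0 0 -0.14 0; 0 0 0 0 0 -0.14 0'; python3 -m jog '0 0 0 0 0 1 0; 0 0 0 0 0 1.6 0; 0 0 0 -1.2 -1.3 1.6 0; 0 0 0 -2.35 -2.58 1.6 0; 0 0 0 -2.35 -2.58 1.6 0'; python3 -m jog '0 0 0 0 0 -0.8 0; 0 0 0 0 0 -0.9 0; 0 0 0 0 0 -0.9 0'
```

```text
time_s: 11.75
ee_pos: [595.2, 45.7, 161.9]
ee_rot: [179.7, -0.0, 83.8]
force: [-2.2, 0.5, 23.4]
gripper_width: 0.4
time_s: 12.38
ee_pos: [532.3, -20.2, 196.4]
ee_rot: [-179.7, 0.0, 83.6]
force: [0.7, -0.0, -0.0]
gripper_width: 0.9
time_s: 12.75
ee_pos: [535.4, -18.4, 174.4]
ee_rot: [-179.9, -0.0, 83.8]
force: [0.5, 0.4, -0.3]
gripper_width: 0.5
```

```bash
python3 -m jog '0 0 0 0 0 -0.15 0; 0 0 0 0 0 -0.24 0; 0 0 0 0 0 -0.24 0'; python3 -m jog '0 0 0 0 0 -0.08 0; 0 0 0 0 0 -0.16 0; 0 0 0 0 0 -0.16 0'; python3 -m jog '0 0 0 0 0 -0.06 0; 0 0 0 0 0 -0.12 0; 0 0 0 0 0 -0.12 0'
```

```text
time_s: 13.12
ee_pos: [535.9, -19.0, 169.3]
ee_rot: [179.9, 0.0, 83.8]
force: [0.6, -1.1, 3.1]
gripper_width: 0.3
time_s: 13.5
ee_pos: [535.7, -19.7, 165.1]
ee_rot: [179.9, 0.1, 83.8]
force: [0.8, -4.3, 4.1]
gripper_width: 0.4
time_s: 13.88
ee_pos: [535.7, -19.2, 162.2]
ee_rot: [179.9, 0.0, 83.8]
force: [-0.4, -4.0, 6.2]
gripper_width: 0.5
```

Next I press to about 25 N, lift, and back off so the whole lid is in view.

```bash
python3 -m jog '0 0 0 0 0 -0.1 0; 0 0 0 0 0 -0.2 0; 0 0 0 0 0 -0.2 0'; python3 -m jog '0 0 0 0 0 1 0; 0 0 0 0 0 3 0; 0 0 0 0 -1 5 0; 0 0 0 0 -2 6 0; 0 0 0 0 -2.6 6 0'; python3 -m jog '0 0 0 0 0 0 0; 0 0 0 0 0 0 0'
python3 - <<'E'
from fit import *
p=camera_params('wrist');im=grab_frame('wrist');save('w4.png',im);s=grab_frame('side');save('s4.png',s)
v=[543.716,52.376,99.7,-.11]+[.35]*4
print(proj('wrist',pts(v),p).round(1));u=v[:4]+[.3]*4;print(proj('wrist',pts(u),p).round(1));
for c,st in stripes(im,(250,0,450,260),70):
    if st[4]>60:print(c,st)
l,t=np.maximum(proj('wrist',pts(v),p).mean(0).astype(int)-[140,140],0)
cc=np.zeros((520,800,3),np.uint8);x=cv2.resize(im[t:t+260,l:l+240],(480,520));cc[:,:480]=x
cc[:260,480:]=cv2.resize(s[170:235,245:325],(320,260),interpolation=cv2.INTER_CUBIC);save('c4.png',cc)
E
```

```text
time_s: 14.25
ee_pos: [535.8, -19.3, 161.8]
ee_rot: [179.8, 0.0, 83.8]
force: [-8.9, -5.0, 31.5]
gripper_width: 0.2
time_s: 14.88
ee_pos: [535.9, -83.8, 307.6]
ee_rot: [179.9, -0.1, 83.7]
force: [-0.7, 0.9, -0.1]
gripper_width: 0.4
time_s: 15.12
ee_pos: [534.6, -82.9, 304.6]
ee_rot: [-179.8, -0.1, 83.8]
force: [-0.2, 0.4, -0.4]
gripper_width: 0.8
[[375.4  27.8]
 [249.8  28. ]
 [312.3 -67.5]
 [312.8 115.8]]
[[375.6  27.5]
 [249.6  27.7]
 [312.3 -68.1]
 [312.8 115.8]]
[251.7  57.2] [250   0   6  99 408]
[315.5  75.2] [274   0 108 127 719]
[374.3  48.3] [370   0  10  99 773]
[312.4 117. ] [290 114  46   8 324]
```

View pics/c4.png

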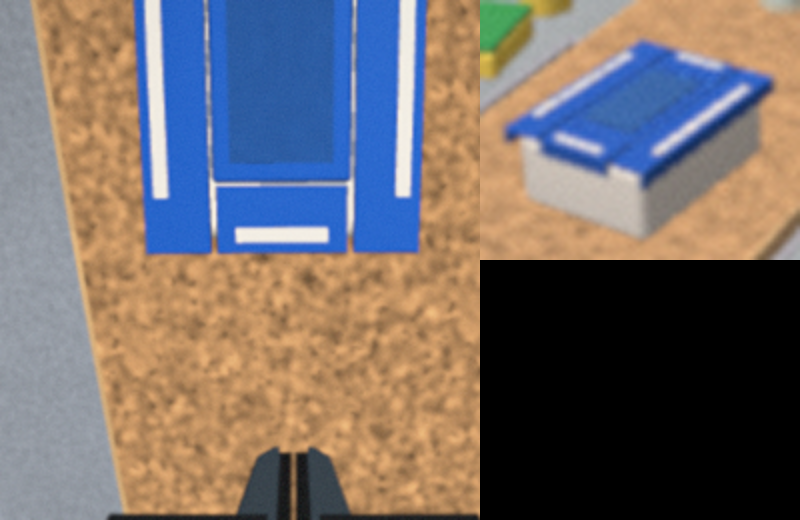

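All four stripes are where shut sections should be, and every press bottomed at z≈161.9. As a reference I'll lightly touch the fixed panel, which should read about 1.5 mm higher.

```bash
python3 -m jog '0 0 0 0.36 2 0 0; 0 0 0 0.36 4 -1.5 0; 0 0 0 0.36 5.4 -3.5 0; 0 0 0 0.36 5.4 -5.3 0; 0 0 0 0.36 5.4 -5.4 0'; python3 -m jog '0 0 0 0 0 -0.06 0; 0 0 0 0 0 -0.12 0; 0 0 0 0 0 -0.12 0';python3 -m jog '0 0 0 0 0 -0.05 0; 0 0 0 0 0 -0.08 0; 0 0 0 0 0 -0.08 0'
```

```text
time_s: 15.85
ee_pos: [541.5, 52.0, 168.3]
ee_rot: [-179.5, 0.1, 83.8]
force: [0.4, -0.2, 0.3]
gripper_width: 0.2
time_s: 16.23
ee_pos: [545.1, 50.9, 170.1]
ee_rot: [179.8, -0.0, 83.7]
force: [-0.5, -0.1, -0.6]
gripper_width: 0.6
time_s: 16.6
ee_pos: [544.3, 51.1, 166.7]
ee_rot: [-180.0, 0.0, 83.8]
force: [0.2, -0.2, 0.1]
gripper_width: 0.6
```

```bash
python3 -m jog '0 0 0 0 0 -0.06 0; 0 0 0 0 0 -0.1 0; 0 0 0 0 0 -0.1 0'; python3 -m jog '0 0 0 0 0 -0.05 0; 0 0 0 0 0 -0.05 0'; python3 -m jog '0 0 0 0 0 -0.05 0; 0 0 0 0 0 -0.05 0'
```

```text
time_s: 16.98
ee_pos: [544.2, 51.2, 164.1]
ee_rot: [-180.0, 0.0, 83.8]
force: [-0.1, -0.4, 0.2]
gripper_width: 0.6
time_s: 17.23
ee_pos: [544.3, 51.2, 162.9]
ee_rot: [-180.0, 0.0, 83.8]
force: [0.1, 0.5, -0.0]
gripper_width: 0.8
time_s: 17.48
ee_pos: [544.5, 51.2, 162.3]
ee_rot: [180.0, -0.0, 83.8]
force: [-1.4, 0.2, 4.5]
gripper_width: 0.4
```

```bash
python3 -m jog '0 0 0 0 0 -0.05 0; 0 0 0 0 0 -0.05 0';python3 -m jog '0 0 0 0 0 -0.06 0; 0 0 0 0 0 -0.06 0; 0 0 0 0 0 -0.06 0'; python3 -m jog '0 0 0 0 0 0.6 0; 0 0 0 0 0 0.8 0; 0 0 0 0 0 0.8 0'
python3 - <<'E'
from h import *
print(env.state()['ee_pos'],env.state()['qpos'].round(2))
E
```

```text
time_s: 17.73
ee_pos: [544.4, 51.2, 162.3]
ee_rot: [179.9, -0.0, 83.8]
force: [-3.3, -0.2, 10.6]
gripper_width: 0.5
time_s: 18.1
ee_pos: [544.5, 51.2, 162.2]
ee_rot: [179.9, -0.0, 83.8]
force: [-6.8, -0.8, 18.6]
gripper_width: 0.4
time_s: 18.48
ee_pos: [544.6, 51.2, 179.0]
ee_rot: [180.0, -0.0, 83.8]
force: [-0.2, -0.4, -0.9]
gripper_width: 0.4
[544.56954979  51.21186357 179.04191375] [ 4.17 17.21 96.53 -0.   66.23 10.41]
```

The panel reads 162.2–162.3, only about 0.2 mm above where the sections bottomed, so the fingertip may have caught on the panel. I'll re-press the near section 5 mm further out and see whether it goes lower.

```bash
python3 -m jog '0 0 0 -1.2 0.15 0 0; 0 0 0 -2.28 0.3 0 0; 0 0 0 -2.28 0.3 -0.4 0; 0 0 0 -2.28 0.3 -0.56 0; 0 0 0 -2.28 0.3 -0.56 0'; python3 -m jog '0 0 0 0 0 -0.04 0; 0 0 0 0 0 -0.06 0; 0 0 0 0 0 -0.06 0'; python3 -m jog '0 0 0 0 0 -0.04 0; 0 0 0 0 0 -0.06 0; 0 0 0 0 0 -0.06 0'
```

```text
time_s: 19.1
ee_pos: [488.0, 58.6, 164.2]
ee_rot: [-180.0, 0.0, 83.7]
force: [0.2, 0.6, 0.2]
gripper_width: 0.5
time_s: 19.48
ee_pos: [487.5, 58.7, 163.5]
ee_rot: [180.0, -0.0, 83.8]
force: [0.8, -0.8, -0.2]
gripper_width: 0.1
time_s: 19.85
ee_pos: [487.4, 58.7, 162.2]
ee_rot: [180.0, -0.0, 83.8]
force: [-1.4, -1.1, 1.8]
gripper_width: 0.6
```

```bash
python3 -m jog '0 0 0 0 0 -0.04 0; 0 0 0 0 0 -0.04 0'; python3 -m jog '0 0 0 0 0 -0.04 0; 0 0 0 0 0 -0.04 0';python3 -m jog '0 0 0 0 0 -0.04 0; 0 0 0 0 0 -0.04 0'
```

```text
time_s: 20.1
ee_pos: [487.4, 58.7, 162.2]
ee_rot: [179.9, -0.0, 83.8]
force: [-1.7, -0.4, 8.2]
gripper_width: 0.5
time_s: 20.35
ee_pos: [487.4, 58.7, 162.0]
ee_rot: [179.9, -0.0, 83.8]
force: [-4.1, -0.6, 14.0]
gripper_width: 0.0
time_s: 20.6
ee_pos: [487.4, 58.7, 162.0]
ee_rot: [179.9, -0.0, 83.8]
force: [-6.0, -1.3, 19.9]
gripper_width: 0.3
```

At 20 N the near section doesn't move further (162.0), with the tip well away from the panel, so that is the section's own stop. The other three bottomed at the same height. I'm retreating for the last look.

```bash
python3 -m jog '0 0 0 0 0 1.5 0; 0 0 0 -1 0 3.5 0; 0 0 0 -2.5 -1 5 0; 0 0 0 -4 -2.5 6 0; 0 0 0 -5 -4 6 0'; python3 -m jog '0 0 0 0 -2 0 0; 0 0 0 0 -4 0 0; 0 0 0 0 -6 0 0; 0 0 0 0 -6 0 0; 0 0 0 0 -6 0 0'
python3 - <<'E'
from fit import *
t=grab_frame('top');s=grab_frame('side');save('t5.png',t);save('s5.png',s)
v=[543.716,52.376,99.7,-.11]+[.35]*4
for c,im,b in(('top',t,(265,150,335,205)),('side',s,(282,178,320,212))):
    print(c,proj(c,pts(v)).round(1).tolist())
    for ce,st in stripes(im,b,90):print(ce,st)
cc=np.zeros((560,800,3),np.uint8);cc[:300,:800]=cv2.resize(t[90:240,120:520],(800,300));cc[300:560,:320]=cv2.resize(s[170:235,245:325],(320,260),interpolation=cv2.INTER_CUBIC)
cc[300:560,330:790]=cv2.resize(s[100:330,100:400],(460,260));save('c5.png',cc)
E
```

```text
time_s: 21.22
ee_pos: [361.9, -42.1, 311.0]
ee_rot: [179.7, 0.0, 83.8]
force: [1.3, -0.5, 0.3]
gripper_width: 0.4
time_s: 21.85
ee_pos: [362.2, -190.9, 308.7]
ee_rot: [-180.0, -0.1, 83.7]
force: [-1.4, -0.6, 0.3]
gripper_width: 1.0
top [[302.8, 157.0], [298.4, 194.6], [273.9, 172.8], [327.4, 178.4]]
[302.5 157.1] [282 154  42   7 107]
[279.  163.1] [275 163   9   2   9]
[273.5 173.2] [272 166   4  15  44]
[327.1 178.3] [325 171   5  15  42]
[278.2 184.8] [275 184   7   2   8]
[320.1 188.9] [318 188   6   2   7]
[297.9 194.7] [277 192  43   7 121]
side [[270.6, 190.6], [300.0, 199.7], [269.0, 205.8], [299.6, 185.2]]
[304.6 198.3] [282 179  37  33 240]
[299.6 199.6] [288 191  24  18  78]
```

View pics/c5.png

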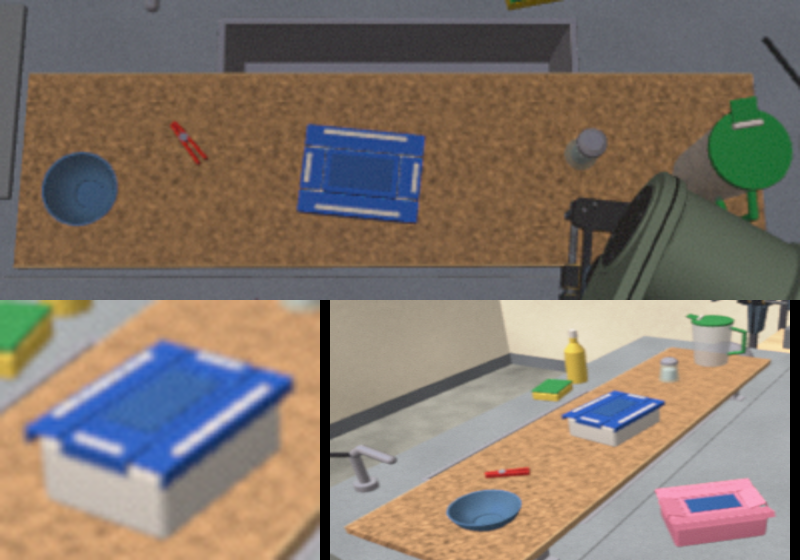

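The stripe positions match the all-shut prediction to within 0.5 px, the box hasn't moved, the neighbours look undisturbed, and the hand is clear.

```bash
python3 -m jog '0 0 0 0 0 0 0; 0 0 0 0 0 0 0'; python3 -c "from workcell import env;print(env.job_done())"
```

```text
time_s: 22.2
ee_pos: [362.5, -190.6, 309.1]
ee_rot: [180.0, 0.0, 83.8]
force: [-0.9, -0.5, -0.1]
gripper_width: 0.4
the job is handed in; nothing more can be done
None
```

I pressed all four rim sections down with the shut fingertips (near, left, far, then right) and handed the job in at about 22 s with the hand clear. I believe all four are snapped shut.

- **Stops:** each section gave way at about 3–6 N and bottomed firmly at z = 161.8–162.0 mm under 23–31 N. I pressed the near one again 5 mm further out; it stayed at 162.0 mm under 20 N.
- **Final pictures:** the stripes match the all-shut prediction to about 0.5 px, and the box has not moved by more than about 1 mm. Jug, salt cellar, bowl and peg look untouched.
- **One check disagreed:** touching the middle panel gave 162.2–162.3 mm, only 0.2–0.3 mm above the shut sections instead of the stated 1.5 mm. I suspect the panel's darker centre is recessed but did not confirm it. Only the near section got the further-out test; I judged the other three shut because they bottomed at the same height.

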